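# Switch the flat to away before going out

## Task

Switch the flat over before going out: on the three white switch boxes on the shelf, press the round key (hall light) first, then the square key (heating), then the long bar key (alarm), each all the way down with a light fingertip push. The keys stay down by themselves. Do not lift the boxes or push them out of place, and leave everything else on the shelf undisturbed.

Things in the scene. Friction and masses are not known exactly. Their poses are not given: they have to be found in the camera images.
- round_box: Round white plastic switch box, 68 mm diameter, 24 mm high, with one round black key, 32 mm diameter, in the middle of its top. The box stands loose on the slate and weighs about 0.35 kg. Origin at the centre of its underside, z up.
- square_box: Square white plastic switch box, 66 x 66 x 24 mm high, with one square black key, 30 x 30 mm, in the middle of its top. The box stands loose on the slate and weighs about 0.35 kg. Origin at the centre of its underside, z up.
- bar_box: Oblong white plastic switch box, 50 mm (its x) x 84 mm (its y) x 24 mm high, with one long bar-shaped black key, 18 mm (x) x 60 mm (y), in the middle of its top. The box stands loose on the slate and weighs about 0.35 kg. Origin at the centre of its underside, z up.
- round_top (a point): Centre of the top face of the round key; it moves down with the key. 44 mm above the slate (20 mm above the box top) when up, 32 mm when fully down.
- square_top (a point): Centre of the top face of the square key; it moves down with the key. 44 mm above the slate (20 mm above the box top) when up, 32 mm when fully down.
- bar_top (a point): Centre of the top face of the bar key; it moves down with the key. 44 mm above the slate (20 mm above the box top) when up, 32 mm when fully down.
- round_key (a joint): Travel of the round key: 0 when up, 0.012 m when fully down (grows downward). It slides down against a steady friction of about 2.5 N, has no return spring and stays where it is left; at the bottom it meets a cushioned stop that gives about 4 N per mm (this give, up to 7 mm, is not counted in the joint value and springs back).
- square_key (a joint): Travel of the square key: 0 when up, 0.012 m when fully down (grows downward). It slides down against a steady friction of about 2.5 N, has no return spring and stays where it is left; at the bottom it meets a cushioned stop that gives about 4 N per mm (this give, up to 7 mm, is not counted in the joint value and springs back).
- bar_key (a joint): Travel of the bar key: 0 when up, 0.012 m when fully down (grows downward). It slides down against a steady friction of about 2.5 N, has no return spring and stays where it is left; at the bottom it meets a cushioned stop that gives about 4 N per mm (this give, up to 7 mm, is not counted in the joint value and springs back).
- paperweight: Turquoise glass dome paperweight, 62 mm diameter, 45 mm high, loose; origin at the centre of its underside. Not to be disturbed.
- brush: Wooden coat brush lying bristles down, 220 mm along its x (from -120 mm, the handle end, to +100 mm), 50 mm wide, 40 mm high; loose; origin on the slate under its middle. Not to be disturbed.
- wedge: Black plastic doorstop wedge, 120 mm along its x, 40 mm wide, rising to 33 mm at its +x end; loose; origin at the centre of its underside. Not to be disturbed.
- bowl: Round stainless steel key bowl, 124 mm across the rim, 45 mm high, loose; origin at the centre of its underside. Not to be disturbed.
There are look-alikes about, which are no part of the job. What is shaped like the bar_box but green is not meant. Leave any orange look-alike of the round_box alone.

How it is judged:
By the outcome, as a careful person would: the job done as asked, in the order asked, and still so for the second after the job is handed in, with the robot touching nothing.
It also fails if it takes over 48 s, if anything falls off the work surface, if the arm or the gripper's body presses on something with over 40 N, if the wrist force passes 120 N, or if a joint passes its speed limit or range.

## Robot

A 6-joint arm with a two-finger parallel gripper is mounted at the origin on the work surface. World frame = base frame: x ahead of the robot, y to its left, z up, the work surface at z = 0. Lengths are in m, angles in degrees, forces in N, time in s.
With the tool pointing down it reaches from about 0.4 to 0.825 m from the base axis. Payload 7 kg.
Tool frame: the origin (TCP) lies midway between the tips of the shut fingers; the grasp point (between the pads) lies 19 mm behind it; z points along the fingers, y is the line along which they close (so a half turn about z gives the same grasp; the last joint's range is limited). The gripper opens to 88 mm and grips with 3 to 60 N. Pads are 19 mm wide; open, the fingers measure 130 mm over their backs; the gripper's body (78 mm by 193 mm) begins 47 mm behind the grasp point.
Start: joints at [-59.295, 20.546, 0.682, 0, -70.136, -16.507], TCP at [0.166, -0.654, 0.227] pointing down, gripper open.
Joint ranges: [-176.03, 176.03], [-82.01, 121.73], [-58.28, 71.71], [-173.87, 95.51], [-174.79, -0.11], [-173.66, 173.66]. Speed limits (degrees/s): [136.94, 136.94, 172.46, 180, 180, 180].

## Interface

Orientations are given as [roll, pitch, yaw] about the fixed x, y, z axes, in that order (R = Rz(yaw) Ry(pitch) Rx(roll)).
In Python, from plant import ctrl gives the robot as it stands.
- The arm moves only by the tool arm_command, never from a script. Its argument "steps" is a list of rows, each an object with "translation": the shift along the tool's x, y, z in mm, a list of three; "rotation": the turn, a rotation vector about the tool's x, y, z in units of 5 degrees (1.0 is 5 degrees), a list of three; "claw": the finger opening in mm, from 0 to 87.6. In form: [{"translation": [x, y, z], "rotation": [rx, ry, rz], "claw": claw}, ...]. A call has 1 to 5 rows; each row is the pose to reach, as a shift and turn from the pose commanded when the call began, along the tool's axes at that moment; what a row does not reach only later rows make up. A row lasts 1/10 s, in which the tool goes at most 50 mm and 8.59 degrees, less where a joint would pass 70% of its speed; a pose out of reach is approached as far as the arm can. A call with a gripper value outside its range is refused whole. The fingers move at their own pace and stop on an object; the grip force is fixed at half the most. Time passes only in rows, so rows that repeat a pose let the fingers close. It gives the time, the measured TCP pose, the force, the opening and the grip force at its end, in the units of the state.
- ctrl.get_obs(): the state, without advancing time (a new reading comes with each control period).
- ctrl.snapshot(name): name is "scene" or "top" or "wrist"; returns (picture, depth): 384x512x3 uint8, red, green, blue; 384x512 float32, m along the optical axis (not along the pixel's ray), 0 where there is no reading.
- ctrl.calibration(name): a dict with "vertical_fov" (degrees; the focal length in pixels is half the picture's height over the tangent of half this angle, whatever the lens; pixels are square), "cx", "cy" (the principal point, pixels), "rvec" (rotation vector, rad) and "tvec" (3), from world to camera coordinates, as OpenCV has them; the wrist camera has in their place "hand_eye" (4x4, takes a point from camera to tool coordinates, whose origin is the TCP and whose axes are the flange's). Camera axes: x right, y down, z forward; pixel columns grow to the right and rows downward; lengths in m; the calibration is good to about 2 mm. A picture is of the moment at which its call begins: read the wrist's pose just before it. calibration takes no time and is no camera call.
- ctrl.close_job(): hands the job in; it is judged then, once.
The state is a dict: "clock": time; "joint_pos": joint angles; "qvel": joint speeds; "tau": joint torques, N m; "tool_pos": TCP position; "orientation": TCP orientation; "force": force on the tool from outside, world axes, zero at the start; "moment": the same for the moment, N m; "opening": finger opening in m; "gripper_force": force on a finger pad.
Only numpy, scipy, OpenCV 4.12 (cv2) and the standard library are available. Lean on these libraries where they do the work, as an engineer would, in place of code of your own. Each camera call takes 0.05 s, during which the arm holds its last target. There are 200 camera calls.

## Working session

There is one attempt and no reset: what is moved stays moved. The work goes in short steps, Python scripts to look and compute and a tool call to move; the robot and the scene stay as the last step left them, time stands still between calls to the robot, and variables do not carry over. Pictures are saved under pics/ and viewed, at most 10 in all, crops included, and the job is handed in when it is done.

Besides the shell and the picture viewer there is one more tool, called after "Request:" by a JSON object that holds its "fn" and its "kwargs". arm_command: Moves the arm, as the interface text tells. Its arguments: {"type":"object","properties":{"steps":{"type":"array"}},"required":["steps"]}

```bash
mkdir -p pics; ls; cat > h.py <<'E'
import numpy as np, cv2
from scipy.spatial.transform import Rotation as R
from plant import ctrl
def snap(n):
    o=ctrl.get_obs(); p,d=ctrl.snapshot(n); return o,p,d
def cloud(n,o,d):
    c=ctrl.calibration(n); f=192/np.tan(np.radians(c["vertical_fov"])/2)
    v,u=np.mgrid[:384,:512]
    P=np.dstack([(u-c["cx"])/f*d,(v-c["cy"])/f*d,d])
    if n=="wrist":
        H=np.array(c["hand_eye"]); P=P@H[:3,:3].T+H[:3,3]
        return P@R.from_euler('xyz',o["orientation"],degrees=True).as_matrix().T+o["tool_pos"]
    Rm=cv2.Rodrigues(np.array(c["rvec"],float))[0]
    return (P-np.array(c["tvec"]).ravel())@Rm
E
python3 - <<'E'
from h import *
print(ctrl.get_obs())
for n in("top","scene"):
    o,p,d=snap(n); cv2.imwrite(f"pics/{n}.png",p[:,:,::-1]); np.savez(f"{n}.npz",p=p,d=d,W=cloud(n,o,d))
    print(ctrl.calibration(n))
E
```

```text
pics
{'clock': 0.0, 'joint_pos': array([-5.92960821e+01,  2.05915578e+01,  6.33121617e-01, -2.09502708e-02,
       -7.01352846e+01, -1.65080312e+01]), 'qvel': array([ 0.00073643,  0.050171  ,  0.00034914,  0.05825697, -0.02675314,
       -0.11825331]), 'tau': array([ 8.83466837e-04, -5.82719493e+01,  2.93070316e+01,  6.99725166e+00,
        7.11611530e-03, -1.54100935e-04]), 'tool_pos': array([ 0.16540447, -0.6539101 ,  0.22561374]), 'orientation': array([ 1.79904546e+02, -7.75077169e-03, -1.65811242e+02]), 'force': array([ 0.86847335, -0.00883097, -0.04093556]), 'moment': array([-0.00016946, -0.00410794,  0.02460485]), 'gripper_force': 0.0, 'opening': 0.08766621338572399}
{'vertical_fov': 44.968400217233096, 'cx': 252.18171922534637, 'cy': 193.45734139126478, 'rvec': array([ 2.18671568, -2.15234441,  0.06595271]), 'tvec': array([0.07942702, 0.59094761, 1.23372463])}
{'vertical_fov': 47.85516136660638, 'cx': 252.4483946991281, 'cy': 196.03588927159566, 'rvec': array([ 1.9201467 ,  1.63886826, -0.59910433]), 'tvec': array([-0.17110458, -0.4042105 ,  1.51721732])}
```

View pics/top.png

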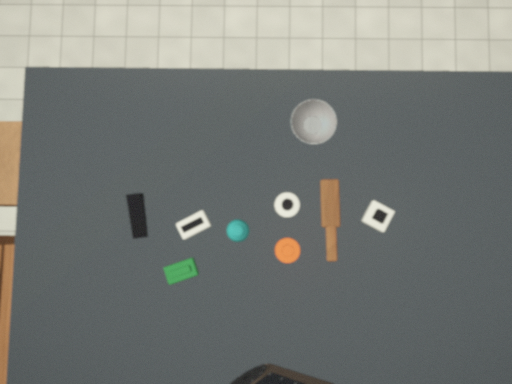

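View pics/scene.png

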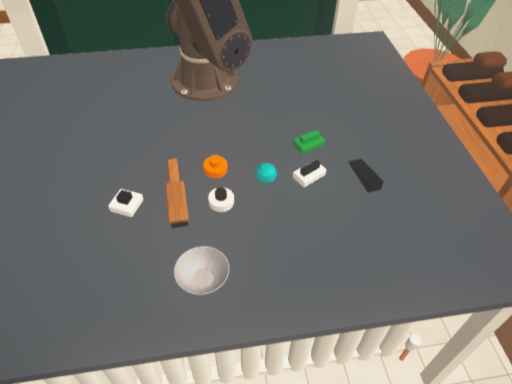

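The top view shows the white round box at (287,205), the white square box at (378,216) and the white bar box at (193,225). Possible mix-ups are the orange round box at (287,250), the green bar box at (180,271), the turquoise dome at (237,230) and the black wedge at (137,216). In the scene view the white boxes are at (221,199), (126,202) and (310,173). By the description I choose the three white ones.

```bash
python3 - <<'E'
from h import *
B={"top":dict(round=(287,205),square=(378,216),bar=(193,225),orange=(287,250),green=(180,271),dome=(237,230),wedge=(137,216),bowl=(314,122),brush=(330,215)),
"scene":dict(round=(221,199),square=(126,202),bar=(310,173))}
for n in B:
    z=np.load(n+".npz"); W=z["W"];p=z["p"].astype(int);d=z["d"]
    print(n,"table z",np.median(W[150:180,80:250,2]))
    for k,(u,v) in B[n].items():
        s=np.s_[v-24:v+25,u-24:u+25]
        w=W[s];q=p[s];ok=d[s]>0
        if k in("round","square","bar"):
            white=(q.min(2)>150)&ok&(w[...,2]<.06)
            if n=="top":
                m=white.astype(np.uint8); c=max(cv2.findContours(m,cv2.RETR_EXTERNAL,cv2.CHAIN_APPROX_NONE)[0],key=cv2.contourArea)
                hull=cv2.convexHull(c); f=np.zeros_like(m); cv2.fillConvexPoly(f,hull,1)
                X=w[white]; F=w[(f>0)&ok]
                r=cv2.minAreaRect((X[:,:2]*1000).astype(np.float32)); print(k,"box z",np.median(X[:,2]).round(4),"rect",np.round(r[0]),np.round(r[1]),round(r[2],1))
                K=w[(f>0)&(q.max(2)<70)&ok]; print("   key",np.median(K,0).round(4), K.shape)
            else:
                X=w[(w[...,2]>.036)&ok]; print(k,X.mean(0).round(4),X.shape,"white",w[white].mean(0).round(4))
        else:
            X=w[(w[...,2]>.012)&ok]; print(k,X[:,:].min(0).round(3),X.max(0).round(3))
z=np.load("top.npz")["p"]; s=np.load("scene.npz")["p"]
a=cv2.resize(z[180:290,110:410],None,fx=2.6,fy=2.6,interpolation=3); b=cv2.resize(s[130:220,90:390],None,fx=2.6,fy=2.6,interpolation=3)
cv2.imwrite("pics/crop.png",np.vstack([a,b])[:,:,::-1])
c=ctrl.calibration("wrist");print(c)
E
```

```text
top table z -0.0004800847347653163
round box z 0.0232 rect [563.  -6.] [70. 69.] 1.1
   key [ 0.5613 -0.0049  0.043 ] (45, 3)
square box z 0.0233 rect [ 535. -256.] [72. 70.] 61.1
   key [ 0.5334 -0.249   0.0441] (73, 3)
bar box z 0.0233 rect [504. 252.] [54. 91.] 27.3
   key [0.5038 0.2472 0.0437] (65, 3)
orange [ 0.407 -0.043  0.015] [0.471 0.025 0.05 ]
green [0.342 0.232 0.012] [0.413 0.324 0.05 ]
dome [0.46  0.096 0.015] [0.52  0.156 0.05 ]
wedge [0.469 0.377 0.012] [0.587 0.432 0.037]
bowl [ 0.726 -0.136  0.012] [ 0.848 -0.013  0.051]
brush [ 0.47  -0.148  0.027] [ 0.599 -0.096  0.048]
scene table z 0.0008509804422563473
round [ 0.568  -0.004   0.0436] (108, 3) white [ 0.5759 -0.004   0.0201]
square [ 0.5415 -0.2495  0.0434] (138, 3) white [ 0.55   -0.2472  0.0199]
bar [0.5096 0.2494 0.0428] (138, 3) white [0.5216 0.2465 0.0199]
{'vertical_fov': 65.04907927542874, 'cx': 259.33093238854525, 'cy': 188.72233181397408, 'hand_eye': array([[ 1.67000387e-03, -9.55368027e-01, -2.95413515e-01,
         8.11480440e-02],
       [ 9.99998450e-01,  1.76048353e-03, -4.03109111e-05,
         9.86081784e-04],
       [ 5.58582382e-04, -2.95412990e-01,  9.55369485e-01,
        -1.58948204e-01],
       [ 0.00000000e+00,  0.00000000e+00,  0.00000000e+00,
         1.00000000e+00]])}
```

View pics/crop.png

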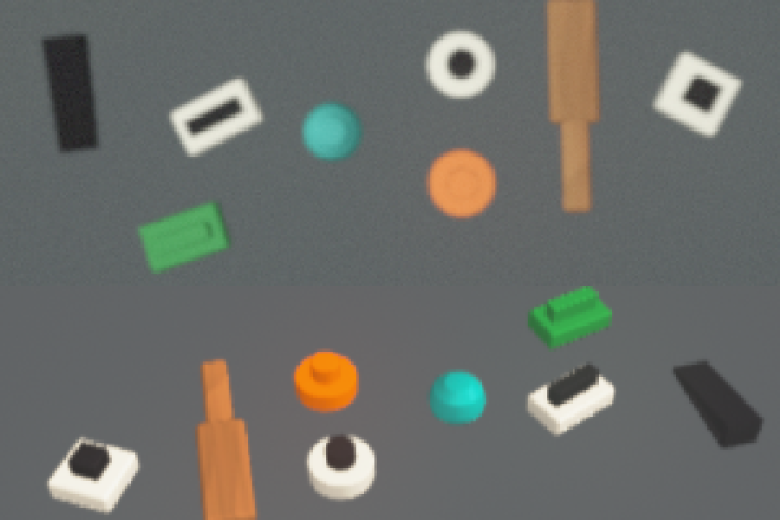

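The close crop confirms it: three white boxes with black keys, and the orange, green and turquoise things and the wedge are separate. First I go above the round key with the fingers shut.

Request:
{"fn": "arm_command", "kwargs": {"steps": [{"translation": [-34, 33, 0], "rotation": [0, 0, 0], "claw": 0}, {"translation": [-68, 66, 10], "rotation": [0, 0, 0], "claw": 0}, {"translation": [-102, 99, 20], "rotation": [0, 0, 0], "claw": 0}, {"translation": [-136, 132, 30], "rotation": [0, 0, 0], "claw": 0}, {"translation": [-170, 165, 40], "rotation": [0, 0, 0], "claw": 0}]}}

```text
clock: 0.6
tool_pos: [0.2903, -0.4509, 0.186]
orientation: [180.0, -0.0, -165.8]
force: [1.2, -0.7, -0.3]
opening: 0.0534
gripper_force: 0.0
```

Request:
{"fn": "arm_command", "kwargs": {"steps": [{"translation": [-34, 33, 0], "rotation": [0, 0, 0], "claw": 0}, {"translation": [-68, 66, 0], "rotation": [0, 0, 0], "claw": 0}, {"translation": [-102, 99, 0], "rotation": [0, 0, 0], "claw": 0}, {"translation": [-136, 132, 0], "rotation": [0, 0, 0], "claw": 0}, {"translation": [-170, 165, 0], "rotation": [0, 0, 0], "claw": 0}]}}

```text
clock: 1.1
tool_pos: [0.4147, -0.2492, 0.1866]
orientation: [180.0, 0.0, -165.8]
force: [0.4, -0.1, 0.4]
opening: 0.0136
gripper_force: 0.0
```

Request:
{"fn": "arm_command", "kwargs": {"steps": [{"translation": [-34, 33, 0], "rotation": [0, 0, 0], "claw": 0}, {"translation": [-68, 66, 0], "rotation": [0, 0, 0], "claw": 0}, {"translation": [-102, 99, 0], "rotation": [0, 0, 0], "claw": 0}, {"translation": [-136, 132, 0], "rotation": [0, 0, 0], "claw": 0}, {"translation": [-170, 165, 0], "rotation": [0, 0, 0], "claw": 0}]}}

```text
clock: 1.6
tool_pos: [0.539, -0.0474, 0.1865]
orientation: [180.0, -0.0, -165.8]
force: [1.2, -0.7, 1.0]
opening: -0.0
gripper_force: 0.0
```

```bash
cat >> h.py <<'E'
G=dict(round=(.563,-.005),square=(.536,-.250),bar=(.505,.249))
def look(k,name=None):
    o,p,d=snap("wrist"); W=cloud("wrist",o,d)
    near=(np.hypot(W[...,0]-G[k][0],W[...,1]-G[k][1])<.06)&(d>0)
    dark=near&(p.max(2)<80)&(W[...,2]>.026)&(W[...,2]<.055)
    wh=near&(p.min(2)>140)&(W[...,2]>.018)&(W[...,2]<.03)
    K=W[dark]; X=W[wh]; zt=np.percentile(K[:,2],90); T=K[K[:,2]>zt-.004]
    for n,Q in(("keytop",T),("box",X)):
        if len(Q)<20: continue
        r=cv2.minAreaRect((Q[:,:2]*1000).astype(np.float32)); print(n,len(Q),"z",np.median(Q[:,2]).round(4),"rect",np.round(r[0],1),np.round(r[1],1),round(r[2]))
    c=np.array(cv2.minAreaRect(T[:,:2].astype(np.float32))[0]+(.0,)); c[2]=zt
    print("tcp",o["tool_pos"].round(4),"tool shift mm to key top",(R.from_euler('xyz',o["orientation"],degrees=True).inv().apply(c-o["tool_pos"])*1000).round(1),"F",o["force"].round(1))
    if name: cv2.imwrite(f"pics/{name}.png",p[:,:,::-1])
E
python3 -c "
from h import *
look('round','w1')"
```

```text
keytop 625 z 0.0445 rect [561.2  -5. ] [29.4 30.4] 85
box 1782 z 0.0244 rect [560.9  -4.1] [64.8 66.5] 3
tcp [ 0.539  -0.0474  0.1865] tool shift mm to key top [-32.   35.7 141.1] F [ 1.2 -0.7  1. ]
```

View pics/w1.png

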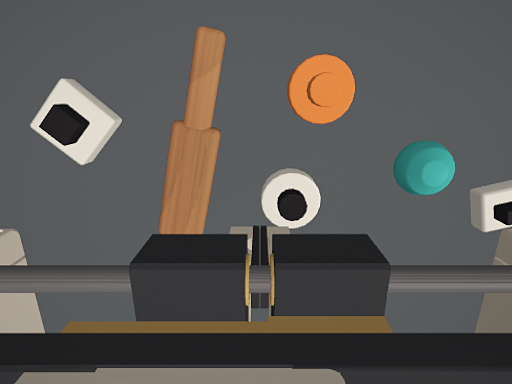

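The wrist picture shows the white round box with its black key at (291,204), and the fingers just below it at (260,240). The orange box at (322,89) and the brush at (200,130) are well clear.

Request:
{"fn": "arm_command", "kwargs": {"steps": [{"translation": [-32, 36, 0], "rotation": [0, 0, 0], "claw": 0}, {"translation": [-32, 36, 40], "rotation": [0, 0, 0], "claw": 0}, {"translation": [-32, 36, 80], "rotation": [0, 0, 0], "claw": 0}, {"translation": [-32, 36, 115], "rotation": [0, 0, 0], "claw": 0}, {"translation": [-32, 36, 130], "rotation": [0, 0, 0], "claw": 0}]}}

```text
clock: 2.15
tool_pos: [0.5583, -0.0071, 0.0529]
orientation: [180.0, -0.3, -165.8]
force: [0.6, -0.4, 0.6]
opening: 0.0003
gripper_force: 0.0
```

Request:
{"fn": "arm_command", "kwargs": {"steps": [{"translation": [0, 0, 4], "rotation": [0, 0, 0], "claw": 0}, {"translation": [0, 0, 8], "rotation": [0, 0, 0], "claw": 0}, {"translation": [0, 0, 12], "rotation": [0, 0, 0], "claw": 0}, {"translation": [0, 0, 15], "rotation": [0, 0, 0], "claw": 0}, {"translation": [0, 0, 17], "rotation": [0, 0, 0], "claw": 0}]}}

```text
clock: 2.65
tool_pos: [0.5615, -0.0065, 0.0404]
orientation: [-180.0, 0.1, -165.8]
force: [0.5, 0.4, 2.7]
opening: 0.0004
gripper_force: 1.3
```

Request:
{"fn": "arm_command", "kwargs": {"steps": [{"translation": [0, 0, 3], "rotation": [0, 0, 0], "claw": 0}, {"translation": [0, 0, 6], "rotation": [0, 0, 0], "claw": 0}, {"translation": [0, 0, 8], "rotation": [0, 0, 0], "claw": 0}, {"translation": [0, 0, 9], "rotation": [0, 0, 0], "claw": 0}, {"translation": [0, 0, 9], "rotation": [0, 0, 0], "claw": 0}]}}

```text
clock: 3.15
tool_pos: [0.5615, -0.0065, 0.0311]
orientation: [-180.0, 0.1, -165.8]
force: [0.3, 0.3, 8.1]
opening: 0.0007
gripper_force: 3.7
```

Request:
{"fn": "arm_command", "kwargs": {"steps": [{"translation": [0, 0, 1], "rotation": [0, 0, 0], "claw": 0}, {"translation": [0, 0, 1], "rotation": [0, 0, 0], "claw": 0}, {"translation": [0, 0, -10], "rotation": [0, 0, 0], "claw": 0}, {"translation": [0, 0, -50], "rotation": [0, 0, 0], "claw": 0}, {"translation": [0, 0, -100], "rotation": [0, 0, 0], "claw": 0}]}}

```text
clock: 3.65
tool_pos: [0.5583, -0.0072, 0.1297]
orientation: [180.0, -0.4, -165.8]
force: [1.2, -0.1, 0.3]
opening: 0.0002
gripper_force: 0.0
```

```bash
python3 -c "
from h import *
look('round')
o=ctrl.get_obs();print(R.from_euler('xyz',o['orientation'],degrees=True).inv().apply(np.array([.535,-.25,.12])-o['tool_pos'])*1000)"
```

```text
keytop 887 z 0.0326 rect [561.4  -4.2] [30.2 30.1] 42
box 2923 z 0.0245 rect [562.   -4.2] [66.3 66.1] 17
tcp [ 0.5583 -0.0072  0.1297] tool shift mm to key top [-4.4  2.1 96.3] F [ 1.2 -0.1  0.3]
[  87.94968691 -228.7238007    19.65368027]
```

The round key is down: its top went from 44.5 mm to 32.6 mm, and the box hasn't moved. Next is the square key.

Request:
{"fn": "arm_command", "kwargs": {"steps": [{"translation": [14, -37, 0], "rotation": [0, 0, 0], "claw": 0}, {"translation": [29, -75, 0], "rotation": [0, 0, 0], "claw": 0}, {"translation": [44, -114, 0], "rotation": [0, 0, 0], "claw": 0}, {"translation": [59, -153, 0], "rotation": [0, 0, 0], "claw": 0}, {"translation": [74, -190, 0], "rotation": [0, 0, 0], "claw": 0}]}}

```text
clock: 4.2
tool_pos: [0.5345, -0.2104, 0.1306]
orientation: [180.0, -0.0, -165.8]
force: [1.1, -0.5, 0.2]
opening: 0.0003
gripper_force: 0.0
```

```bash
python3 -c "
from h import *
look('square')"
```

```text
keytop 1155 z 0.0446 rect [ 534.8 -251. ] [29.1 29.8] 63
box 3575 z 0.0245 rect [ 534.9 -250.6] [65.7 65.3] 63
tcp [ 0.5345 -0.2104  0.1306] tool shift mm to key top [  9.6 -39.4  85.2] F [ 1.1 -0.5  0.2]
```

Request:
{"fn": "arm_command", "kwargs": {"steps": [{"translation": [10, -39, 0], "rotation": [0, 0, 0], "claw": 0}, {"translation": [10, -39, 35], "rotation": [0, 0, 0], "claw": 0}, {"translation": [10, -39, 65], "rotation": [0, 0, 0], "claw": 0}, {"translation": [10, -39, 78], "rotation": [0, 0, 0], "claw": 0}, {"translation": [10, -39, 81], "rotation": [0, 0, 0], "claw": 0}]}}

```text
clock: 4.75
tool_pos: [0.5341, -0.249, 0.048]
orientation: [179.9, -0.2, -165.8]
force: [-0.9, 1.2, -0.7]
opening: 0.0005
gripper_force: 0.0
```

Request:
{"fn": "arm_command", "kwargs": {"steps": [{"translation": [0, 0, 3], "rotation": [0, 0, 0], "claw": 0}, {"translation": [0, 0, 6], "rotation": [0, 0, 0], "claw": 0}, {"translation": [0, 0, 9], "rotation": [0, 0, 0], "claw": 0}, {"translation": [0, 0, 12], "rotation": [0, 0, 0], "claw": 0}, {"translation": [0, 0, 14], "rotation": [0, 0, 0], "claw": 0}]}}

```text
clock: 5.25
tool_pos: [0.5365, -0.2492, 0.0362]
orientation: [-180.0, 0.1, -165.8]
force: [1.7, 0.5, 2.1]
opening: 0.0004
gripper_force: 1.3
```

Request:
{"fn": "arm_command", "kwargs": {"steps": [{"translation": [0, 0, 2], "rotation": [0, 0, 0], "claw": 0}, {"translation": [0, 0, 4], "rotation": [0, 0, 0], "claw": 0}, {"translation": [0, 0, 5], "rotation": [0, 0, 0], "claw": 0}, {"translation": [0, 0, 6], "rotation": [0, 0, 0], "claw": 0}, {"translation": [0, 0, 6], "rotation": [0, 0, 0], "claw": 0}]}}

```text
clock: 5.75
tool_pos: [0.5363, -0.2493, 0.0304]
orientation: [-180.0, 0.1, -165.8]
force: [0.5, 1.9, 10.1]
opening: 0.0003
gripper_force: 5.0
```

Force is 10 N, so the key is against its stop. I lift and check.

Request:
{"fn": "arm_command", "kwargs": {"steps": [{"translation": [0, 0, 0], "rotation": [0, 0, 0], "claw": 0}, {"translation": [0, 0, -10], "rotation": [0, 0, 0], "claw": 0}, {"translation": [0, 0, -50], "rotation": [0, 0, 0], "claw": 0}, {"translation": [0, 0, -95], "rotation": [0, 0, 0], "claw": 0}, {"translation": [0, 0, -100], "rotation": [0, 0, 0], "claw": 0}]}}

```text
clock: 6.25
tool_pos: [0.5377, -0.2502, 0.1351]
orientation: [-179.8, 0.3, -165.8]
force: [0.6, 0.2, -0.0]
opening: 0.0003
gripper_force: 0.0
```

```bash
python3 -c "
from h import *
look('square')
o=ctrl.get_obs();print(R.from_euler('xyz',o['orientation'],degrees=True).inv().apply(np.array([.504,.248,.13])-o['tool_pos'])*1000)"
```

```text
keytop 1014 z 0.0325 rect [ 534.9 -251.4] [29.3 29.7] 63
box 3606 z 0.0244 rect [ 535.2 -251. ] [66.2 66.1] 63
tcp [ 0.5377 -0.2502  0.1351] tool shift mm to key top [ 3.600e+00 -1.000e-01  1.018e+02] F [ 0.6  0.2 -0. ]
[-90.30389603 490.66971437   2.75870712]
```

The square key is down (32.5 mm) and its box hasn't moved. Now over to the bar key.

Request:
{"fn": "arm_command", "kwargs": {"steps": [{"translation": [-8, 45, 0], "rotation": [0, 0, 0], "claw": 0}, {"translation": [-16, 90, 0], "rotation": [0, 0, 0], "claw": 0}, {"translation": [-24, 135, 0], "rotation": [0, 0, 0], "claw": 0}, {"translation": [-32, 180, 0], "rotation": [0, 0, 0], "claw": 0}, {"translation": [-41, 225, 0], "rotation": [0, 0, 0], "claw": 0}]}}

```text
clock: 6.8
tool_pos: [0.5183, -0.0199, 0.1285]
orientation: [180.0, -0.1, -165.8]
force: [1.3, -0.4, -0.2]
opening: 0.0006
gripper_force: 0.0
```

Request:
{"fn": "arm_command", "kwargs": {"steps": [{"translation": [-8, 45, 0], "rotation": [0, 0, 0], "claw": 0}, {"translation": [-16, 90, 0], "rotation": [0, 0, 0], "claw": 0}, {"translation": [-24, 135, 0], "rotation": [0, 0, 0], "claw": 0}, {"translation": [-32, 180, 0], "rotation": [0, 0, 0], "claw": 0}, {"translation": [-41, 225, 0], "rotation": [0, 0, 0], "claw": 0}]}}

```text
clock: 7.3
tool_pos: [0.503, 0.2081, 0.1285]
orientation: [-179.9, -0.1, -165.8]
force: [1.7, -0.5, 0.3]
opening: 0.0005
gripper_force: 0.0
```

```bash
python3 -c "
from h import *
look('bar','w3')"
```

```text
keytop 1336 z 0.0445 rect [502.9 249.5] [18.  58.8] 29
box 2673 z 0.0243 rect [502.7 250. ] [49.9 83.6] 28
tcp [0.503  0.2081 0.1285] tool shift mm to key top [-10.2  40.3  83.2] F [ 1.7 -0.5  0.3]
```

View pics/w3.png

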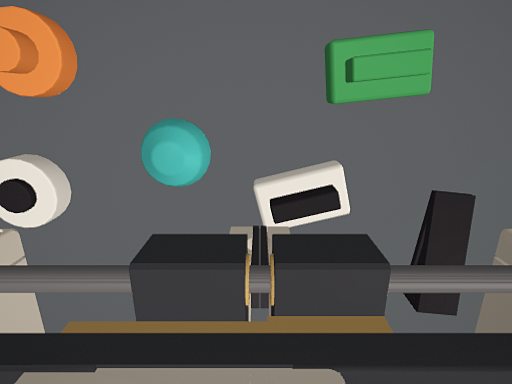

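The picture shows the white bar box with its black key at (305,204). The green look-alike at (380,66) and the wedge at (440,250) are clear of the fingers.

Request:
{"fn": "arm_command", "kwargs": {"steps": [{"translation": [-10, 40, 0], "rotation": [0, 0, 0], "claw": 0}, {"translation": [-10, 40, 35], "rotation": [0, 0, 0], "claw": 0}, {"translation": [-10, 40, 65], "rotation": [0, 0, 0], "claw": 0}, {"translation": [-10, 40, 76], "rotation": [0, 0, 0], "claw": 0}, {"translation": [-10, 40, 79], "rotation": [0, 0, 0], "claw": 0}]}}

```text
clock: 7.85
tool_pos: [0.5033, 0.247, 0.0487]
orientation: [-179.9, -0.2, -165.8]
force: [-0.0, 0.7, 0.4]
opening: 0.0003
gripper_force: 0.0
```

Request:
{"fn": "arm_command", "kwargs": {"steps": [{"translation": [0, 0, 3], "rotation": [0, 0, 0], "claw": 0}, {"translation": [0, 0, 6], "rotation": [0, 0, 0], "claw": 0}, {"translation": [0, 0, 9], "rotation": [0, 0, 0], "claw": 0}, {"translation": [0, 0, 12], "rotation": [0, 0, 0], "claw": 0}, {"translation": [0, 0, 14], "rotation": [0, 0, 0], "claw": 0}]}}

```text
clock: 8.35
tool_pos: [0.5051, 0.2487, 0.0371]
orientation: [180.0, 0.1, -165.8]
force: [1.6, -1.5, 2.8]
opening: 0.0005
gripper_force: 1.3
```

Request:
{"fn": "arm_command", "kwargs": {"steps": [{"translation": [0, 0, 2], "rotation": [0, 0, 0], "claw": 0}, {"translation": [0, 0, 4], "rotation": [0, 0, 0], "claw": 0}, {"translation": [0, 0, 6], "rotation": [0, 0, 0], "claw": 0}, {"translation": [0, 0, 7], "rotation": [0, 0, 0], "claw": 0}, {"translation": [0, 0, 7], "rotation": [0, 0, 0], "claw": 0}]}}

```text
clock: 8.85
tool_pos: [0.505, 0.2487, 0.0303]
orientation: [180.0, 0.1, -165.8]
force: [-0.5, -1.8, 11.5]
opening: 0.0004
gripper_force: 5.2
```

Request:
{"fn": "arm_command", "kwargs": {"steps": [{"translation": [0, 0, 0], "rotation": [0, 0, 0], "claw": 0}, {"translation": [0, 0, -10], "rotation": [0, 0, 0], "claw": 0}, {"translation": [0, 0, -50], "rotation": [0, 0, 0], "claw": 0}, {"translation": [0, 0, -95], "rotation": [0, 0, 0], "claw": 0}, {"translation": [0, 0, -100], "rotation": [0, 0, 0], "claw": 0}]}}

```text
clock: 9.35
tool_pos: [0.5064, 0.25, 0.135]
orientation: [179.8, 0.4, -165.8]
force: [-0.2, -0.2, 0.2]
opening: 0.0004
gripper_force: 0.0
```

```bash
python3 -c "
from h import *
look('bar')
_,p,d=snap('scene'); q=np.load('scene.npz')['p']
D=np.abs(p.astype(int)-q).max(2)>40; cv2.imwrite('pics/end.png',p[:,:,::-1])"
```

```text
keytop 1213 z 0.0325 rect [503.1 249.7] [17.9 58.8] 28
box 3206 z 0.0244 rect [503.1 250.2] [50.4 83.2] 28
tcp [0.5064 0.25   0.135 ] tool shift mm to key top [  3.9   0.3 101.5] F [-0.2 -0.2  0.2]
```

View pics/end.png

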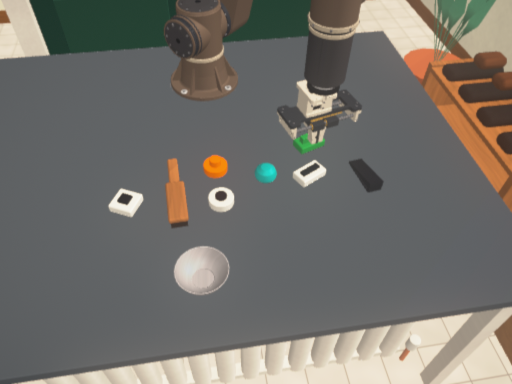

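All three keys at (221,197), (125,200) and (310,170) are down. Everything else stands where it was, and the gripper is clear above the bar box.

```bash
python3 -c "
from plant import ctrl
print(ctrl.close_job())"
```

```text
the job is handed in; nothing more can be done
None
```

The round, square and bar keys were pressed fully down in that order (each key top measured about 32.5 mm above the slate, from 44.5 mm), the boxes and everything else stayed in place, and the job was handed in at about 9.5 s.

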